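# Close the filter bay of a bench air pump

## Robot

A 7-joint arm with a two-finger parallel gripper is mounted at the origin on the work surface. World frame = base frame: x ahead of the robot, y to its left, z up, the work surface at z = 0. Lengths are in m, angles in rad, forces in N, time in s.
With the tool pointing down it reaches from about 0.425 to 0.95 m from the base axis. Payload 4.7 kg.
Tool frame: the origin (TCP) lies on the centre line of the jaws, within the pads' length; the fingertips stand robot.nose_length ahead of it and the grasp point (between the pads) lies 8 mm behind it (robot.nose_length is the distance from the TCP to the fingertips, in m); z points along the fingers, x is the direction in which the jaws open and shut, and the axes are right-handed (so a half turn about z gives the same grasp; the last joint's range is limited). The gripper opens to 85 mm and grips with 20 to 120 N. Pads are 22 mm wide; open, the fingers measure 114 mm over their backs; the gripper's body (76 mm by 85 mm) begins 54 mm behind the grasp point. The pads swing forward as they close: fully open they stand 13 mm farther back than shut.
Start: joints at [1.146, 0.469, -0.049, 1.532, 0.024, 1.141, -0.082], TCP at [0.26, -0.623, 0.242] pointing down, gripper open.
Joint ranges: [-2.59, 2.59], [-0.33, 1.99], [-1.39, 1.29], [0.1, 2.45], [-1.04, 4.18], [0.21, 1.99], [-2.66, 2.66]. Speed limits (rad/s): [2.57, 2.57, 3.14, 3.14, 3.14, 3.14, 3.14].

## Interface

Orientations are given as [roll, pitch, yaw] about the fixed x, y, z axes, in that order (R = Rz(yaw) Ry(pitch) Rx(roll)).
In Python, from plant import robot gives the robot as it stands. Calls block until the motion is done:
- robot.goto(position, orientation): joint-space move of the TCP to a pose.
- robot.move_straight(position, vel=0.15, attitude=None, contact_N=None): straight line of the TCP; attitude=None keeps the orientation; vel is the mean speed in m/s. With contact_N (N) it stops when the force on the tool has changed by that much, and returns True; else False.
- robot.move_joints(angles): joint-space move.
- robot.grip(opening, strength=None): opening from 0.0 (shut) to 1.0 (fully open); strength is the grip in N (None keeps the last); returns when the fingers have stopped.
- robot.sleep(seconds).
- robot.inverse_kinematics(position, orientation): joint angles nearest the present ones, or None.
- robot.sense(): the state.
- robot.grab_frame(name): name is "side" or "top"; returns a dict with "image" (384x512x3 uint8, red, green, blue), "range_z" (384x512 float32, m along the optical axis (not along the pixel's ray), 0 where there is no reading), "fx", "fy", "cx", "cy" (pixels), "dist_coeffs" ([k1, k2, p1, p2, k3] as OpenCV has them; the pictures are not rectified), "R" (3x3) and "t" (3): a world point X has camera coordinates R X + t. Camera axes: x right, y down, z forward; pixel columns grow to the right and rows downward; lengths in m; the calibration is good to about 2 mm. A picture is of the moment at which its call begins.
A pose or a line that the arm cannot do raises robot.IKError and nothing moves.
- robot.close_job(): hands the job in, once; it reports no verdict.
The state is a dict: "t": time; "joint_pos": joint angles; "joint_velocities": joint speeds; "effort": joint torques, N m; "tcp_pos": TCP position; "tcp_rot": TCP orientation; "wrist_force": force on the tool from outside, world axes, zero at the start; "torque": the same for the moment, N m; "opening": opening from 0.0 (shut) to 1.0 (fully open).
Only numpy, scipy, OpenCV 4.12 (cv2) and the standard library are available. Lean on these libraries where they do the work, as an engineer would, in place of code of your own. Each camera call takes 0.05 s, during which the arm holds its last target.

## Task

Refit the blue filter cover on the air pump on the lab bench: with the cover tilted, hook its orange lip under the orange ledge, then swing the cover down until it lies flat and fully home inside the grey rim, and let go of it. Leave the grey cover, which belongs to other equipment, where it lies.

Things in the scene. Friction and masses are not known exactly. Their poses are not given: they have to be found in the camera images.
- cover_grip (a point): Centre of the black handle of the blue cover (loose, 0.15-0.31 kg, lying flat, handle up). Cover: blue slab 110 (x) by 104 (y) by 18 mm; at its middle an upright block handle 22 (x) by 50 (y) mm, 34 mm tall. This point is 38 mm above the underside, 14 mm below the handle's top. z up out of the slab, lip at the -x end. Seated, it is at x = 55 to 71 mm (mid-play 63), y = 0 +-12, z = 38 in the frame of bay.
- cover_lip (a point): Middle of the free edge of the blue cover's orange lip, a tongue 90 mm wide (y), 5 mm thick, projecting 30 mm from the slab's -x end, flush with its underside. The point is 85 mm towards -x from the handle's centre, 2.5 mm above the underside; axes as the cover's. Seated, the lip points to -x of bay, under the ledge; slab and lip are too long to go in flat.
- bay (a point): On the fixed blue and white pump (250 x 180 mm): under the middle of the orange ledge's free edge, at seat height (66 mm over bench). z up, x from ledge to far rim. Ledge: x -42 to 0 mm, 4 thick, underside 14 above seat; head behind it 34 above seat. Bay is 20 mm deeper than seat for x -42 to 16, |y| < 70. Seat from x = 16. Grey rim inner faces: x = 126 (14 high), y = +-64 (8 high).
- spare_grip (a point): Centre of the black handle of the grey cover (loose, lying on the bench): same slab and handle as the blue one, but grey and with no lip. Not to be used or moved.
Not all that is in view belongs to the job. What is meant by the part that bears cover_grip is not pink, and is the smaller of those in its own colour.

How it is judged:
On the way:
1. the blue cover's lip is under the orange ledge while the cover is still tilted (4.6 degrees or more) (x of cover_lip in the frame of bay between -0.042 and -0.006 m and z of cover_lip in the frame of bay between -0.022 and 0.013 m and y of cover_lip in the frame of bay between -0.03 and 0.03 m and angle between cover_grip's own z axis and vertical above 0.08 rad), for 0.1 s.
At the end, for the whole second after the job is handed in: The blue cover lies on the seat inside the grey rim: tilted less than 3 degrees, its underside within 5 mm of the seat, its lip at least 10 mm under the orange ledge, sideways within 20 mm at the handle, and it stays so with nothing holding it (x of cover_lip in the frame of bay below -0.01 m and z of cover_lip in the frame of bay between -0.006 and 0.01 m and y of cover_lip in the frame of bay between -0.03 and 0.03 m and y of cover_grip in the frame of bay between -0.02 and 0.02 m and z of cover_grip in the frame of bay between 0.033 and 0.043 m and x of cover_grip in the frame of bay between 0.045 and 0.085 m and angle between cover_grip's own z axis and vertical below 0.052 rad); the robot touches nothing.
It fails at once if the grey cover is moved more than 30 mm (distance of spare_grip from where it was at the start of the episode above 0.03 m).
It also fails if it takes over 35 s, if anything falls off the work surface, if the arm or the gripper's body presses on something with over 40 N, if the wrist force passes 120 N, or if a joint passes its speed limit or range.

## Working session

There is one attempt and no reset: what is moved stays moved. The work goes in short steps, each a Python script; the robot and the scene stay as the last script left them, time stands still between calls to the robot, and variables do not carry over. Pictures are saved under pics/ and viewed, and the job is handed in when it is done.

```bash
ls; mkdir -p pics
cat > h.py <<'E'
import numpy as np,cv2,pickle
from plant import robot
def snap(n,tag):
    f=robot.grab_frame(n); pickle.dump(f,open(f'{tag}_{n}.pkl','wb'))
    cv2.imwrite(f'pics/{tag}_{n}.png',cv2.cvtColor(f['image'],cv2.COLOR_RGB2BGR)); return f
def w(f,u,v,z=None,d=None):
    K=np.array([[f['fx'],0,f['cx']],[0,f['fy'],f['cy']],[0,0,1]])
    p=cv2.undistortPoints(np.array([[[u,v]]],float),K,np.array(f['dist_coeffs']))[0,0]
    r=np.array([p[0],p[1],1.]);R=np.array(f['R']);t=np.array(f['t'])
    if z is None:
        if d is None:
            a=f['range_z'][int(v)-1:int(v)+2,int(u)-1:int(u)+2];d=np.median(a[a>0])
        return R.T@(r*d-t)
    c=-R.T@t;dr=R.T@r
    return c+dr*(z-c[2])/dr[2]
E
python3 - <<'E'
from h import *
for n in('side','top'):
    f=snap(n,'a');print(n,-np.array(f['R']).T@f['t'])
s=robot.sense();print(s['t'],s['tcp_pos'],s['tcp_rot'],robot.nose_length)
E
```

```text
pics
side [-0.38964673 -1.00246777  0.82109563]
top [ 0.32926096 -0.17595904  1.23410317]
0.1 [ 0.26004379 -0.62234251  0.24132891] [ 3.14151869e+00  1.81371272e-03 -1.17494550e+00] 0.011
```

View pics/a_top.png

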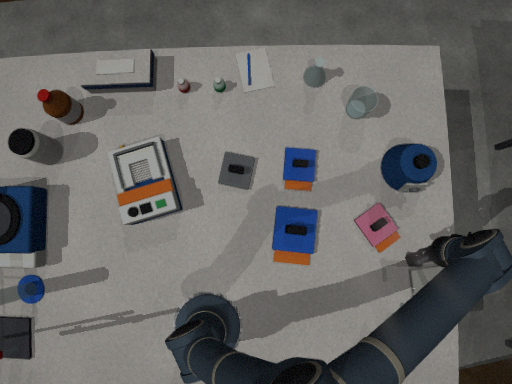

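View pics/a_side.png

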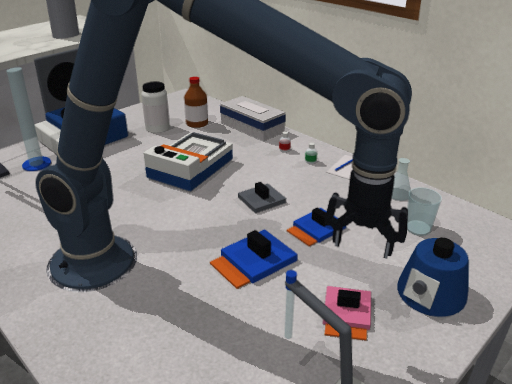

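Run:
```python
from h import *
f=pickle.load(open('a_top.pkl','rb'))
im=cv2.cvtColor(f['image'],cv2.COLOR_RGB2BGR)
a=cv2.resize(im[130:230,100:190],None,fx=6,fy=6,interpolation=cv2.INTER_CUBIC);cv2.imwrite('pics/c1.png',a)
a=cv2.resize(im[140:200,210:330],None,fx=6,fy=6,interpolation=cv2.INTER_CUBIC);cv2.imwrite('pics/c2.png',a)
for uv in [(299,152),(299,165),(299,175),(298,185),(237,169),(230,180),(295,231),(290,220),(147,187),(140,170),(135,209),(122,170),(165,180)]:
    print(uv,w(f,*uv).round(4))
```

```text
(299, 152) [ 0.574  -0.3177  0.0171]
(299, 165) [ 0.5246 -0.313   0.0473]
(299, 175) [ 0.4957 -0.3155  0.0168]
(298, 185) [ 0.4634 -0.3126  0.0042]
(237, 169) [ 0.5143 -0.1097  0.0502]
(230, 180) [ 0.4827 -0.0839  0.0162]
(295, 231) [ 0.3101 -0.2922  0.0688]
(290, 220) [ 0.3457 -0.2811  0.0233]
(147, 187) [0.4566 0.1779 0.0814]
(140, 170) [0.5173 0.2124 0.0489]
(135, 209) [0.3852 0.2058 0.1117]
(122, 170) [0.5158 0.2673 0.0657]
(165, 180) [0.4781 0.1195 0.0817]
```

View pics/c1.png

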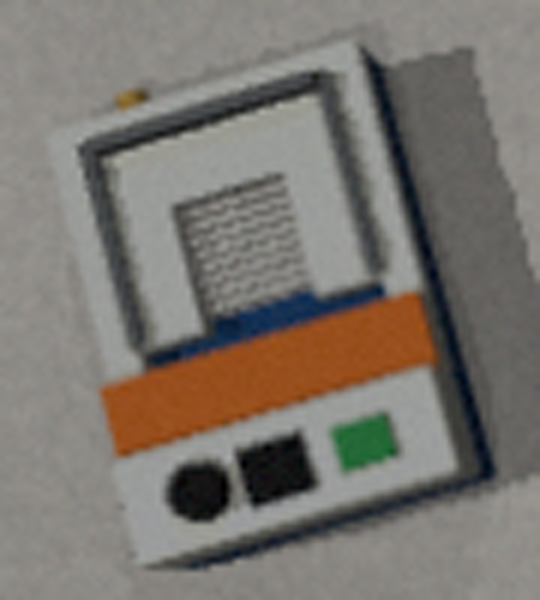

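View pics/c2.png

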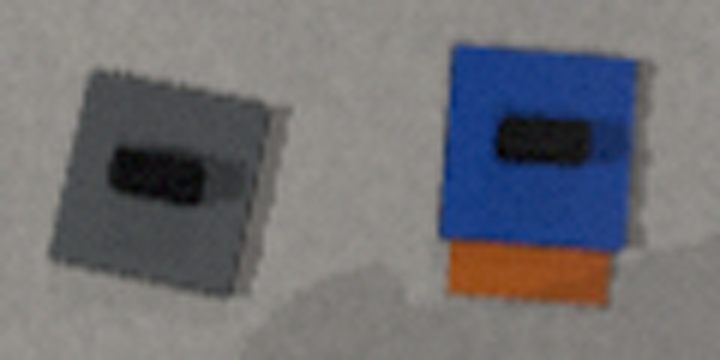

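```bash
cat > m.py <<'E'
from h import *
def cloud(f):
    h,wd=f['range_z'].shape
    K=np.array([[f['fx'],0,f['cx']],[0,f['fy'],f['cy']],[0,0,1]])
    u,v=np.meshgrid(np.arange(wd),np.arange(h))
    p=cv2.undistortPoints(np.stack([u,v],-1).reshape(-1,1,2).astype(float),K,np.array(f['dist_coeffs'])).reshape(h,wd,2)
    d=f['range_z'];c=np.dstack([p,np.ones((h,wd))])*d[...,None]
    return (c-np.array(f['t']))@np.array(f['R']),p
def plane(f,p,z):
    R=np.array(f['R']);c=-R.T@np.array(f['t'])
    dr=np.c_[p,np.ones(len(p))]@R
    return (c+dr*((z-c[2])/dr[:,2])[:,None])[:,:2]
def rect(f,p,mask,z,label=''):
    n,l,st,_=cv2.connectedComponentsWithStats(mask.astype(np.uint8),connectivity=8)
    i=1+np.argmax(st[1:,4]);xy=plane(f,p[l==i],z)
    r=cv2.minAreaRect((xy*1000).astype(np.float32));print(label,st[i,4],'c',np.round(r[0],1),'size',np.round(r[1],1),'ang',round(r[2],2));return r
def box(s,u0,u1,v0,v1):
    m=np.zeros(s,bool);m[v0:v1,u0:u1]=1;return m
E
python3 - <<'E'
from m import *
f=pickle.load(open('a_top.pkl','rb'));X,p=cloud(f)
hsv=cv2.cvtColor(f['image'],cv2.COLOR_RGB2HSV);H,S,V=cv2.split(hsv);s=H.shape
b=(H>105)&(H<130)&(S>120)&(V>60);o=(H<20)&(S>150)&(V>90);k=(V<60)
rect(f,p,(b|(k&(X[...,2]>.03)))&box(s,278,325,143,186),.018,'slab')
rect(f,p,b&box(s,268,325,200,260),.018,'big slab')
rect(f,p,o&box(s,278,325,175,195),.005,'lip')
m=k&box(s,290,312,155,172)&(X[...,2]>.04);rect(f,p,m,.052,'handle');print(np.median(X[m][:,2]))
m=k&box(s,225,250,160,180)&(X[...,2]>.04);rect(f,p,m,.052,'spare handle')
m=o&box(s,110,185,170,215);rect(f,p,m,.084,'ledge');print(np.median(X[m][:,2]))
# pump top outline
m=(X[...,2]>.06)&box(s,100,190,130,230);rect(f,p,m,.085,'pump')
# slab seat height
print('seat',np.median(X[148:156,130:150][...,2]),'bench',np.median(X[200:220,200:230][...,2]))
for nm,q in dict(ledgeFL=(106,388),ledgeFR=(421,295),ledgeBL=(118,452),ledgeBR=(436,360)).items(): print(nm,w(f,100+(q[0]+.5)/6-.5,130+(q[1]+.5)/6-.5,z=.084).round(4))
for nm,q in dict(rimTL=(108,160),rimTR=(318,97)).items(): print(nm,w(f,100+q[0]/6-.4,130+q[1]/6-.4,z=.066).round(4))
# side camera
g=pickle.load(open('a_side.pkl','rb'))
X,p=cloud(g);hsv=cv2.cvtColor(g['image'],cv2.COLOR_RGB2HSV);H,S,V=cv2.split(hsv)
o=(H<20)&(S>150)&(V>90)
m=o&box(s,150,215,140,165);rect(g,p,m,.084,'ledge side');print(np.median(X[m],axis=0))
E
```

```text
slab 968 c [ 532.4 -317.2] size [102.7 108.5] ang 84.59
big slab 1608 c [ 314.8 -295.7] size [136.7 143.8] ang 82.85
lip 217 c [ 463.8 -310.8] size [86.5 28.2] ang 84.28
handle 102 c [ 531.9 -315.9] size [45.9 23.1] ang 88.21
0.04969442016664623
spare handle 107 c [ 514.  -105.2] size [50.  23.2] ang 74.88
ledge 658 c [441.4 185.7] size [ 39.9 178.8] ang 15.39
0.08246169670987456
pump 3580 c [479.1 195.5] size [245.8 189.4] ang 16.12
seat 0.0647643437123192 bench -0.0012829533868962168
ledgeFL [0.4346 0.2743 0.084 ]
ledgeFR [0.4816 0.1036 0.084 ]
ledgeBL [0.4003 0.2671 0.084 ]
ledgeBR [0.4467 0.0953 0.084 ]
rimTL [0.5619 0.2833 0.066 ]
rimTR [0.5941 0.1662 0.066 ]
ledge side 153 c [444.8 187.3] size [ 38.6 178.8] ang 15.77
[0.45577109 0.18007736 0.08485168]
```

```bash
cat > k.py <<'E'
from m import *
from scipy.spatial.transform import Rotation as Ro
COV=np.array([.5323,-.3168,0.]);CY=np.radians(-5.4)
BAY=np.array([.4605,.191,.066]);BY=np.radians(15.5)
G=.033 # tcp height above underside
FL=0.0 # tool flip
def rpy(R): return Ro.from_matrix(R).as_euler('xyz').tolist()
def place(tx,tz,th,dy=0,flip=0,bay=None,g=None,by=None):
    """tip bottom edge at bay (tx,tz) [m], tilt th deg lip-down -> tcp pos, rpy"""
    b=BAY if bay is None else bay; yy=BY if by is None else by
    Rb=Ro.from_euler('z',yy).as_matrix();Rc=Ro.from_euler('y',-th,degrees=True).as_matrix()
    p=np.array([tx,dy,tz])+Rc@np.array([.085,0,G if g is None else g])
    R=Rb@Rc@Ro.from_euler('x',np.pi).as_matrix()@Ro.from_euler('z',flip).as_matrix()
    return (b+Rb@p).tolist(),rpy(R)
E
python3 - <<'E'
from k import *
for flip in(0,np.pi):
    print('flip',flip)
    for z in(.2,G): 
        j=robot.inverse_kinematics((COV+[0,0,z]).tolist(),[np.pi,0,CY+flip]);print(None if j is None else np.round(j,2))
    for a in[(.012,.1,0),(.012,.1,15),(-.02,-.007,15),(-.02,.0025,0)]:
        j=robot.inverse_kinematics(*place(*a,flip=flip));print(None if j is None else np.round(j,2))
E
```

```text
flip 0
[ 0.75  0.45 -0.38  1.7   0.19  1.03  0.21]
[ 0.7   0.64 -0.31  1.82  0.28  0.72  0.13]
[ 0.3   0.61 -1.07  1.74  0.58  1.15 -0.68]
[ 0.31  0.39 -0.98  1.92  0.56  0.81 -0.68]
[ 0.17  0.46 -0.82  2.1   0.77  0.59 -0.9 ]
[ 0.24  0.65 -0.95  1.9   0.66  0.94 -0.76]
flip 3.141592653589793
[-0.26  0.65  1.11  1.76 -0.64  1.15 -2.19]
[ 0.27  0.63  0.28  1.85 -0.26  0.69 -2.54]
[ 0.35  0.67 -1.18  1.73  0.66  1.2   2.4 ]
[ 0.43  0.47 -1.17  1.92  0.7   0.88  2.35]
[ 0.41  0.64 -1.18  2.09  1.04  0.8   2.03]
[ 0.36  0.79 -1.18  1.89  0.84  1.07  2.23]
```

Run:
```python
from k import *
o=[np.pi,0,CY]
robot.grip(0.65)
robot.goto((COV+[0,0,.2]).tolist(),o)
robot.move_straight((COV+[0,0,.09]).tolist(),vel=.12)
print(robot.move_straight((COV+[0,0,G]).tolist(),vel=.06,contact_N=12))
robot.grip(0.0,strength=60)
s=robot.sense();print(s['t'],s['tcp_pos'],s['tcp_rot'],s['opening'],s['wrist_force'])
robot.move_straight((COV+[0,0,.20]).tolist(),vel=.12)
s=robot.sense();print(s['t'],s['tcp_pos'],s['opening'],s['wrist_force'],s['torque'])
for n in('side','top'):snap(n,'b')
```

```text
False
4.6 [ 0.53318159 -0.31700222  0.03382283] [ 3.14101335e+00 -1.93409762e-03 -9.41072311e-02] 0.2461674036775968 [1.27677427 0.50512411 4.24446159]
6.1417 [ 0.53177929 -0.31659812  0.19903207] 0.2479489378664278 [-0.02216873 -0.36791527 -3.68684431] [ 0.0073917  -0.04011468 -0.03863617]
```

View pics/b_side.png

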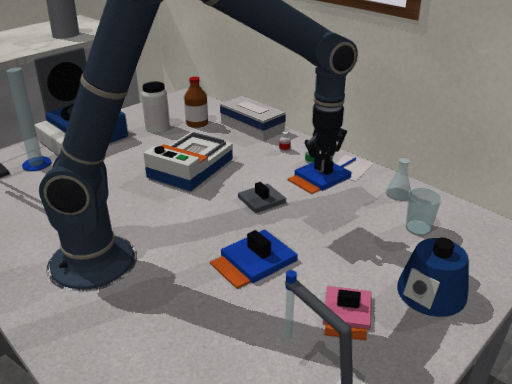

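View pics/b_top.png

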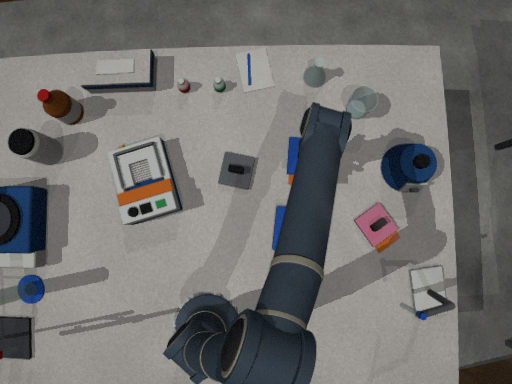

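Run:
```python
from k import *
robot.goto(*place(.012,.12,0))
p,o=place(.012,.06,15)
robot.move_straight(p,attitude=o,vel=.1)
s=robot.sense();print(s['t'],s['tcp_pos'],p,s['tcp_rot'],o,s['opening'],s['wrist_force'])
for n in('side','top'):
    f=snap(n,'c')
im=cv2.imread('pics/c_side.png')[90:200,110:260];cv2.imwrite('pics/c_sidez.png',cv2.resize(im,None,fx=5,fy=5,interpolation=cv2.INTER_CUBIC))
im=cv2.imread('pics/c_top.png')[110:250,90:230];cv2.imwrite('pics/c_topz.png',cv2.resize(im,None,fx=4,fy=4,interpolation=cv2.INTER_CUBIC))
```

```text
8.7333 [0.54386542 0.21324641 0.18049745] [0.5429507913343672, 0.21386562811417625, 0.1798751711012535] [ 3.14137197 -0.2621982   0.26907065] [3.141592653589793, -0.26179938779914935, 0.2705260340591211] 0.24817376295763885 [ 1.71536406  0.54594105 -2.5225612 ]
```

View pics/c_sidez.png

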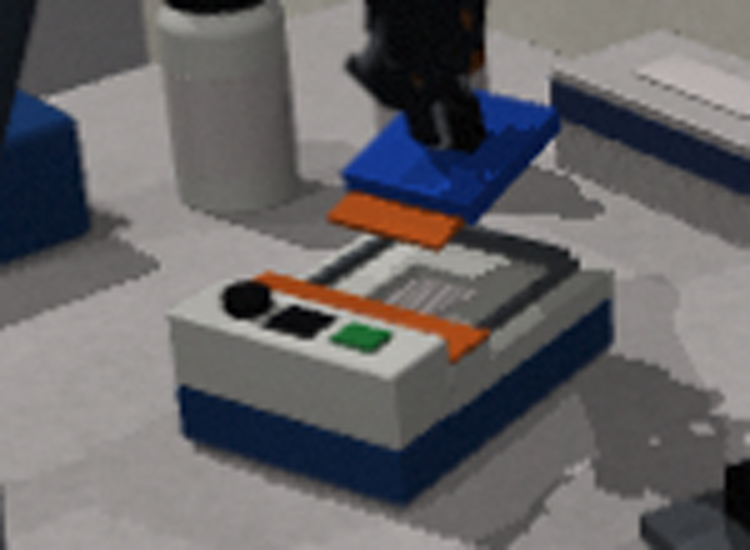

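View pics/c_topz.png

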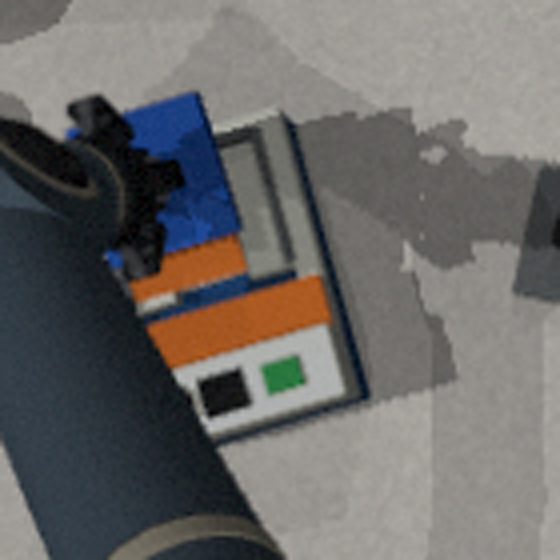

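Run:
```python
from k import *
Rb=Ro.from_euler('z',BY).as_matrix();Rc=Ro.from_euler('y',-15,degrees=True).as_matrix()
for n in('side','top'):
    f=pickle.load(open(f'c_{n}.pkl','rb'))
    K=np.array([[f['fx'],0,f['cx']],[0,f['fy'],f['cy']],[0,0,1]])
    P=[np.array([.012,0,.06])+Rc@np.array([0,s*.045,.005]) for s in(-1,1)]+[np.array([.012,0,.06])+Rc@np.array([.03,s*.052,.018]) for s in(-1,1)]+[np.array([.012,0,.06])+Rc@np.array([.14,s*.052,.018]) for s in(-1,1)]
    P+=[np.array([x,s*.09,.018]) for x in(0,) for s in(-1,1)]+[np.array([.126,s*.064,z]) for z in(0,.014) for s in (-1,1)]+[np.array([.126-.25+.0,s*.09,.034]) for s in(-1,1)]
    P=np.array([BAY+Rb@q for q in P])
    uv=cv2.projectPoints(P,cv2.Rodrigues(np.array(f['R']))[0],np.array(f['t'],float),K,np.array(f['dist_coeffs'],float))[0].reshape(-1,2)
    im=cv2.cvtColor(f['image'],cv2.COLOR_RGB2BGR);u0,v0,wd,h=(110,100,140,100) if n=='side' else (95,120,110,110)
    k=5
    im=cv2.resize(im[v0:v0+h,u0:u0+wd],None,fx=k,fy=k,interpolation=cv2.INTER_CUBIC)
    for i,q in enumerate(uv):
        c=tuple(int(x) for x in ((q+.5-[u0,v0])*k));cv2.circle(im,c,3,(0,255,0) if i<6 else (255,0,255),1)
    cv2.imwrite(f'pics/d_{n}.png',im)
```

```text
(no output)
```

View pics/d_side.png

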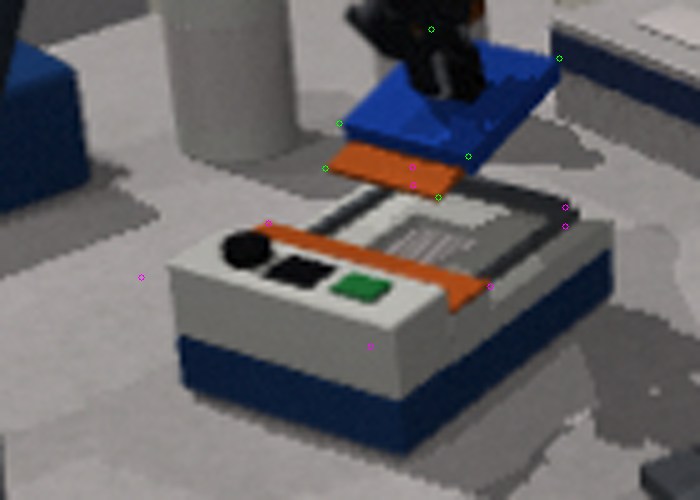

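View pics/d_top.png

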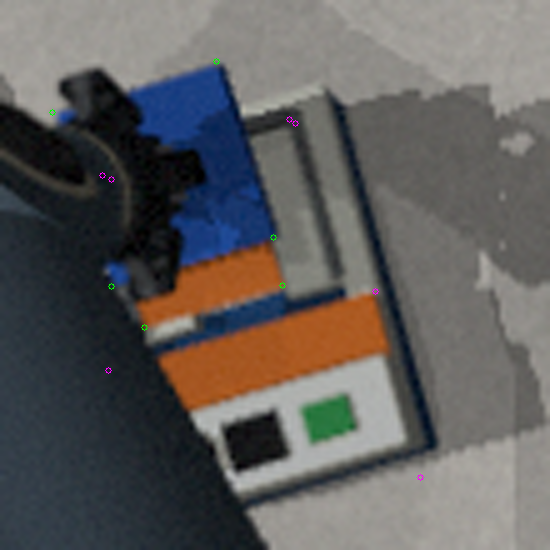

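Run:
```python
from k import *
def go(a,vel=.06,c=15):
    p,o=place(*a);r=robot.move_straight(p,attitude=o,vel=vel,contact_N=c)
    s=robot.sense();print(a,r,round(s['t'],2),(1000*(np.array(s['tcp_pos'])-p)).round(1),np.round(s['wrist_force'],1));return r
t=np.tan(np.radians(15))
z=lambda x:.0025-(.016-x)*t
ok=not go((.012,.02,15),.08) and not go((.012,z(.012),15),.04) and not go((-.021,z(-.021),15),.05)
print(ok)
robot.sleep(.15)
for n in('side','top'):snap(n,'e')
im=cv2.imread('pics/e_side.png')[90:200,110:260];cv2.imwrite('pics/e_sidez.png',cv2.resize(im,None,fx=5,fy=5,interpolation=cv2.INTER_CUBIC))
im=cv2.imread('pics/e_top.png')[120:230,95:205];cv2.imwrite('pics/e_topz.png',cv2.resize(im,None,fx=5,fy=5,interpolation=cv2.INTER_CUBIC))
```

```text
(0.012, 0.02, 15) False 9.48 [-0.   0.3 -0.2] [-0.1 -0.2 -3. ]
(0.012, np.float64(0.0014282032302755092), 15) False 10.1 [ 0.   0.1 -0.1] [-0.6  0.2 -3.6]
(-0.021, np.float64(-0.0074141201199515415), 15) False 10.93 [ 0.  -0.   0.1] [ 0.2 -0.5 -2.9]
True
```

View pics/e_sidez.png

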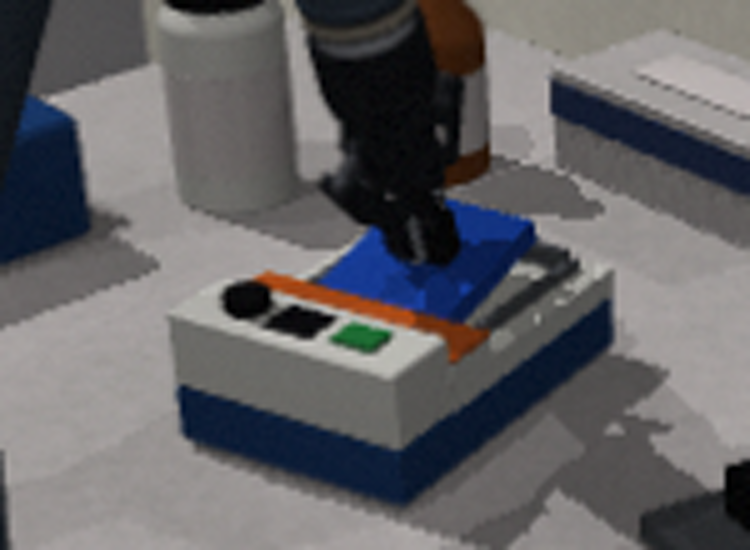

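View pics/e_topz.png

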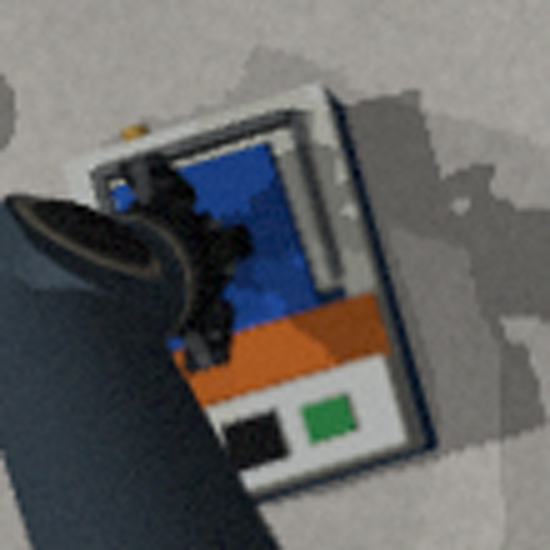

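Run:
```python
from k import *
def go(a,vel=.05,c=15):
    p,o=place(*a);r=robot.move_straight(p,attitude=o,vel=vel,contact_N=c)
    s=robot.sense();print(np.round(a,4),r,round(s['t'],2),(1000*(np.array(s['tcp_pos'])-p)).round(1),np.round(s['wrist_force'],1),np.round(s['torque'],2));return r
ok=True
for th in(10,5,2,0):
    if ok: ok=not go((-.021,.0025-.037*np.tan(np.radians(th)),th),.04)
if ok: go((-.021,.0005,0),.02,8)
for n in('side','top'):snap(n,'f')
im=cv2.imread('pics/f_side.png')[90:200,110:260];cv2.imwrite('pics/f_sidez.png',cv2.resize(im,None,fx=5,fy=5,interpolation=cv2.INTER_CUBIC))
im=cv2.imread('pics/f_top.png')[120:230,95:205];cv2.imwrite('pics/f_topz.png',cv2.resize(im,None,fx=5,fy=5,interpolation=cv2.INTER_CUBIC))
```

```text
[-2.1e-02 -4.0e-03  1.0e+01] False 11.47 [ 0.8  0.2 -0.1] [ 0.3  0.3 -2.6] [-0.03  0.28  0.02]
[-2.1e-02 -7.0e-04  5.0e+00] False 11.75 [-0.3 -0.1 -0.4] [ 0.5 -0.3 -2.1] [-0.06  0.11 -0.05]
[-2.1e-02  1.2e-03  2.0e+00] False 12.0 [-0.5 -0.2 -0.2] [ 0.2 -0.7 -2. ] [-0.02  0.1  -0.06]
[-0.021   0.0025  0.    ] False 12.25 [-0.3 -0.1 -0. ] [-0.9  0.6 -2. ] [0.04 0.03 0.03]
[-0.021   0.0005  0.    ] False 12.5 [-0.2  0.1  0.3] [-0.3 -0.4 -0.6] [-0.02 -0.01  0.01]
```

View pics/f_sidez.png

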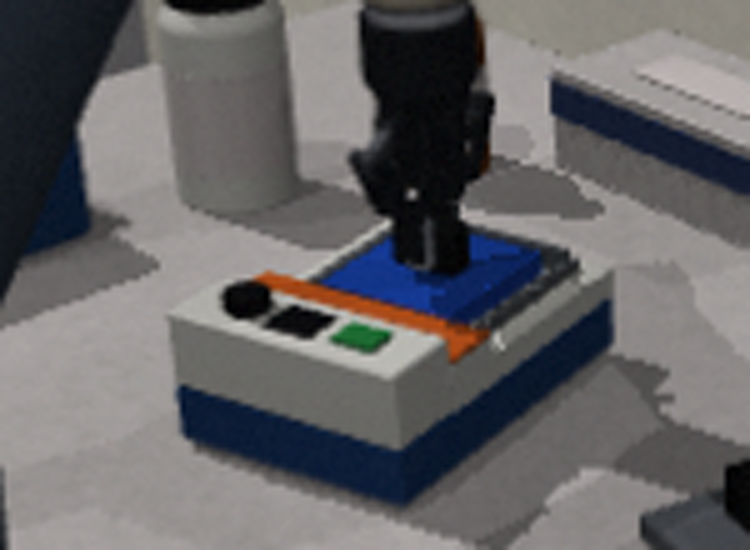

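View pics/f_topz.png

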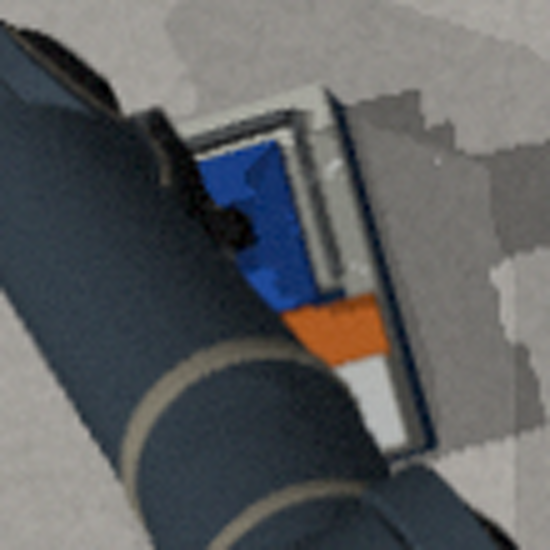

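Run:
```python
from k import *
robot.grip(0.6)
p=np.array(robot.sense()['tcp_pos'])
robot.move_straight((p+[0,0,.05]).tolist(),vel=.06)
robot.move_straight((p+[0,0,.18]).tolist(),vel=.15)
robot.goto([.45,-.25,.3],[np.pi,0,0])
s=robot.sense();print(s['t'],s['tcp_pos'])
for n in('side','top'):snap(n,'g')
im=cv2.imread('pics/g_side.png')[90:200,110:260];cv2.imwrite('pics/g_sidez.png',cv2.resize(im,None,fx=5,fy=5,interpolation=cv2.INTER_CUBIC))
im=cv2.imread('pics/g_top.png')[120:230,95:205];cv2.imwrite('pics/g_topz.png',cv2.resize(im,None,fx=5,fy=5,interpolation=cv2.INTER_CUBIC))
f=pickle.load(open('g_top.pkl','rb'));X,p=cloud(f)
H,S,V=cv2.split(cv2.cvtColor(f['image'],cv2.COLOR_RGB2HSV));s=H.shape
m=(H>105)&(H<130)&(S>120)&(V>60)&box(s,100,185,130,200)&(X[...,2]>.075)
r=rect(f,p,(m|(V<60)&(X[...,2]>.1)&box(s,110,175,150,195)),.084,'slab')
q=X[m];A=np.c_[q[:,:2]-q[:,:2].mean(0),np.ones(len(q))];c=np.linalg.lstsq(A,q[:,2],rcond=None)[0];print('plane deg',np.degrees(c[:2]),'z',c[2])
Rb=Ro.from_euler('z',BY).as_matrix();print('in bay',(Rb.T@(np.array([*r[0],84])/1000-BAY)).round(4))
m=(V<60)&(X[...,2]>.105)&box(s,115,170,150,195);h=rect(f,p,m,.118,'handle');print('in bay',(Rb.T@(np.array([*h[0],84])/1000-BAY)).round(4))
m=(H<20)&(S>150)&(V>90)&box(s,110,185,170,215);rect(f,p,m,.084,'ledge')
```

```text
16.7 [ 0.4507209  -0.24861271  0.3000413 ]
slab 1038 c [517.9 205.3] size [110.4 104.5] ang 14.75
plane deg [-34.13286948 -82.6188407 ] z 0.09174722799085179
in bay [ 0.0591 -0.0016  0.018 ]
handle 114 c [517.3 203.1] size [22.8 50.7] ang 14.7
in bay [ 0.058  -0.0036  0.018 ]
ledge 689 c [443.  186.2] size [ 43.2 178.8] ang 15.39
```

View pics/g_sidez.png

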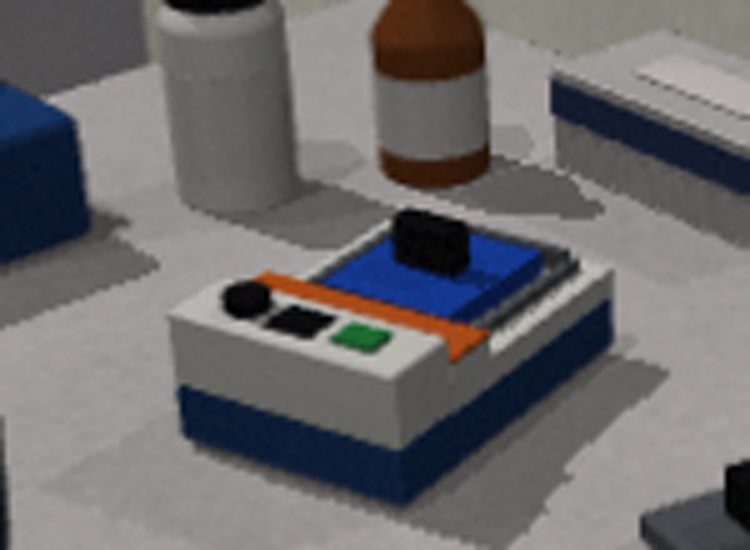

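View pics/g_topz.png

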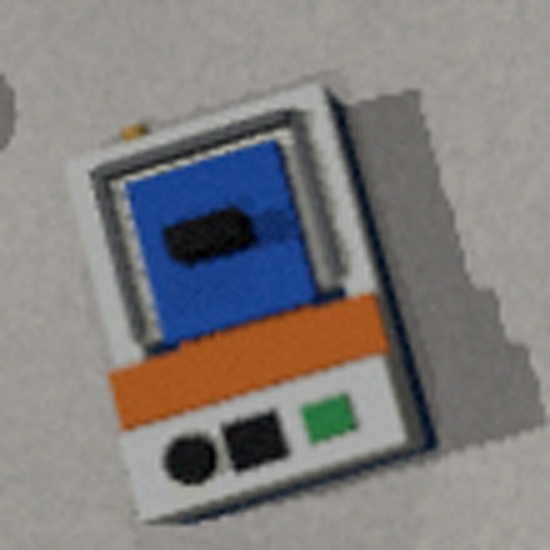

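Run:
```python
from k import *
Rb=Ro.from_euler('z',BY).as_matrix()
for n in('top','side'):
    f=pickle.load(open(f'g_{n}.pkl','rb'));X,p=cloud(f)
    H,S,V=cv2.split(cv2.cvtColor(f['image'],cv2.COLOR_RGB2HSV))
    B=(X-BAY)@Rb
    m=(H>105)&(H<130)&(S>120)&(V>50)&(B[...,0]>.015)&(B[...,0]<.11)&(abs(B[...,1])<.045)&(abs(B[...,2]-.018)<.012)
    q=B[m];A=np.c_[q[:,0],q[:,1],np.ones(len(q))]
    k=np.ones(len(q),bool)
    for _ in range(5):
        c=np.linalg.lstsq(A[k],q[k,2],rcond=None)[0];r=q[:,2]-A@c;k=abs(r)<2.5*r[k].std()
    print(n,k.sum(),'slope deg',np.degrees(c[:2]).round(2),'z front/far mm',(1000*(c[2]+c[0]*np.array([.015,.11]))).round(1),'resid mm',(1000*r[k].std()).round(1))
    m=(abs(B[...,1])<.055)&(B[...,0]<0)&(B[...,0]>-.03)&(H<20)&(S>150);print(' ledge top z',(1000*np.median(B[m][:,2])).round(1))
f=pickle.load(open('g_top.pkl','rb'));X,p=cloud(f);V=cv2.cvtColor(f['image'],cv2.COLOR_RGB2HSV)[...,2]
rect(f,p,(V<60)&box(V.shape,225,250,160,180)&(X[...,2]>.04),.052,'spare handle')
```

```text
top 627 slope deg [-0.34  0.16] z front/far mm [16.8 16.2] resid mm 2.1
 ledge top z 16.6
side 222 slope deg [0.21 0.5 ] z front/far mm [18.5 18.9] resid mm 1.7
 ledge top z 18.8
spare handle 106 c [ 514.  -105.2] size [50.1 22.6] ang 77.57
```

Both cameras show the cover flat at seat height, and the grey cover has not moved. I'm handing in the job.

Run:
```python
from plant import robot
robot.close_job()
print(robot.sense()['t'])
```

```text
the job is handed in; nothing more can be done
the job is handed in; nothing more can be done
```

The smaller blue cover is back on the pump, flat inside the grey rim, and the job is handed in. I gripped it by the handle, tilted it 15°, slid the lip under the orange ledge, swung it flat and let go. None of the insertion moves tripped its contact stop, and the arm was clear of everything by 16.7 s.

**Last checks, after release:**
- **Tilt and height:** the cover's slope was within about 0.5° in both cameras. Its top sat level with the 18 mm ledge top to within 1 mm, so it is down on the seat.
- **Position:** the handle was at about x = 58–59 mm and y = −2 to −4 mm in the bay frame. That puts the lip about 26 mm under the ledge.
- **Grey cover:** its handle measured the same position as at the start, to 0.1 mm.

**What disagreed:**
- **Handle position:** the camera put the handle about 5–6 mm closer to the ledge than the x = 64 mm I aimed for. It is still inside the allowed 55–71 mm.
- **First flatness fit:** this gave nonsense because bad depth pixels got in. I repeated it with those pixels removed to get the slope above.

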